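# Hand over the T-handled chuck key

## Task

Take the tommy bar (the rod with the cylindrical knob) from the wooden block and push it, knob uppermost, through the eye of the chuck key while the key is still in its sloping holder, until the knob meets the eye. Then grip the key by its shank, draw it out of the holder, turn it level with the knob on top and finish while holding it so, still in the gripper and steady about 25 cm above the bench, ready for a workmate to take. Leave everything else on the bench where it is.

Things in the scene. Friction and masses are not known exactly. Their poses are not given: they have to be found in the camera images.
- key_mid (a point): Point to grip the chuck key: its centre of mass, on its centre line. Steel bar 16 mm square, 232 mm long, about 0.4 kg, leaning 45 degrees in the holder. 127 mm from the foot end, at the start 67 mm outside the socket mouth; bare for 55 mm either way. x: along the key, foot to eye end; y: level, across; z: axis of the eye's hole, at first up at 45 degrees and back, opposite to the key's lean.
- key_eye (a point): Centre of the key's eye: flat steel head 34 mm (x) by 30 mm (y) by 16 mm thick (z) at the upper end of the key, with a round hole 11 mm in diameter right through it along z, chamfered 2 mm at both faces. 88 mm from key_mid along x; the faces lie 8 mm either side of this point along z. Same axes as key_mid.
- socket_mouth (a point): Mouth centre of the socket in the fixed key holder (dark steel block on a grey foot plate 130 x 90 x 10 mm), about 83 mm above the bench. Socket 18 mm square, 60 mm deep, sloping up at 45 degrees towards this frame's x (horizontal, roughly away from the robot); z up. The key draws out freely along its own length.
- bar_knob (a point): Centre of the tommy bar's knob, 105 mm above the bench at the start. The bar: black cylindrical knob 20 mm across, 40 mm tall, on a steel rod 8 mm across, 75 mm long; about 60 g. Stands knob up in one of two holes (10 mm wide, 50 mm deep, 80 mm apart) of a fixed wooden block 70 x 150 x 60 mm high. z: along the rod, tip to knob.
- bar_neck (a point): Centre of the underside of the bar's knob, where the rod begins; 20 mm below bar_knob. Same axes.
- bar_tip (a point): Tip of the rod, 75 mm below bar_neck on the bar's axis, tapered to 4.4 mm over its last 4 mm. Same axes.
- pin_ball (a point): Centre of the 30 mm ball head of a pin standing in the block's other hole, 98 mm above the bench; it is not needed.
- jar: Jar with a metal lid, 60 mm across, 80 mm high, origin at its underside; to be left alone.
- glue: Glue bottle, 60 mm across, 150 mm high, origin at its underside; to be left alone.
- roundbar: Upright stub of aluminium round bar, 36 mm across, 55 mm high, origin at its underside; to be left alone.
- vise: Small drill-press vice, 130 by 90 by 56 mm high, bolted to the bench on the right, origin at its underside; not needed.
- hammer: Hammer lying towards the far side of the bench, head about 30 mm high; to be left alone.
- wrench: Steel wrench lying flat at the left of the bench; to be left alone.
- offcut: Wooden offcut 90 by 160 by 38 mm high, far left, origin at its underside; to be left alone.
Things that resemble listed ones, but are neither listed nor needed, are in the scene too. Leave any blue, orange or purple look-alike of the part that bears bar_knob alone.

How it is judged:
By the outcome, as a careful person would: the job done as asked, in the order asked, and still so for the second after the job is handed in, while the arm keeps its last pose, push and grip.
It also fails if it takes over 61 s, if anything falls off the work surface, if the arm or the gripper's body presses on something with over 40 N, if the wrist force passes 120 N, or if a joint passes its speed limit or range.

## Robot

A 7-joint arm with a two-finger parallel gripper is mounted at the origin on the work surface. World frame = base frame: x ahead of the robot, y to its left, z up, the work surface at z = 0. Lengths are in m, angles in rad, forces in N, time in s.
With the tool pointing down it reaches from about 0.4 to 0.85 m from the base axis. Payload 4.5 kg.
Tool frame: the origin (TCP) lies between the finger pads; the fingertips stand r.tip_reach ahead of it and the grasp point (between the pads) lies 11 mm behind it (r.tip_reach is the distance from the TCP to the fingertips, in m); z points along the fingers, y is the line along which they close (so a half turn about z gives the same grasp; the last joint's range is limited). The gripper opens to 88 mm and grips with 3 to 60 N. Pads are 18 mm wide; open, the fingers measure 123 mm over their backs; the gripper's body (75 mm by 187 mm) begins 45 mm behind the grasp point.
Start: joints at [-1.076, 0.689, -0.195, 1.565, 0.157, 0.902, -0.215], TCP at [0.278, 0.56, 0.247] pointing down, gripper open.
Joint ranges: [-3.01, 3.01], [-0.46, 2.08], [-1.47, 1.51], [0.13, 2.56], [-1, 4.14], [0.04, 2.09], [-2.66, 2.66]. Speed limits (rad/s): [2.57, 2.57, 3.14, 3.14, 3.14, 3.14, 3.14].

## Interface

Orientations are given as a unit quaternion [x, y, z, w].
In Python, from plant import r, vision, workorder gives the robot as it stands.
- The arm moves only by the tool drive_tool, never from a script. Its argument "targets" is a list of rows, each an object of numbers: "tx", "ty", "tz": the shift along the world's x, y, z in units of 0.03 m (1.0 is 0.03 m); "wx", "wy", "wz": the turn, a rotation vector about the world's x, y, z in units of 60 degrees (1.0 is 60 degrees); "claw": the opening, from -1 (shut) to 1 (fully open). A call has exactly 8 rows; each row shifts and turns the commanded pose from where the row before left it; what a row does not reach is not made up. A row lasts 1/10 s, in which the tool goes at most 50 mm and 8.59 degrees, less where a joint would pass 70% of its speed; a pose out of reach is approached as far as the arm can. A call with a number of a shift or a turn outside -1 to 1 is refused whole. A call with a gripper value outside its range is refused whole. The fingers move at their own pace and stop on an object; "force" is the grip in N (left out, the last holds). Time passes only in rows, so rows that do not move let the fingers close, or fill a call up. It gives the time, the measured TCP pose, the force, the opening and the grip force at its end, in the units of the state.
- r.get_state(): the state, without advancing time (a new reading comes with each control period).
- vision.snapshot(name): name is "side" or "top"; returns a dict with "image" (400x640x3 uint8, blue, green, red), "range_z" (400x640 float32, m along the optical axis (not along the pixel's ray), 0 where there is no reading), "K" (3x3 intrinsics, pixels), "dist" ([k1, k2, p1, p2, k3] as OpenCV has them; the pictures are not rectified), "cam_to_world" (4x4, takes a point from camera to world coordinates). Camera axes: x right, y up, looking along -z (the intrinsics and any distortion apply to the point x, -y, -z); pixel columns grow to the right and rows downward; lengths in m; the calibration is good to about 2 mm. A picture is of the moment at which its call begins.
- workorder.finish_job(): hands the job in; it is judged then, once.
The state is a dict: "clock": time; "q": joint angles; "qd": joint speeds; "joint_torque": joint torques, N m; "tool_pos": TCP position; "eef_rot": TCP orientation; "contact_force": force on the tool from outside, world axes, zero at the start; "moment": the same for the moment, N m; "opening": opening from 0.0 (shut) to 1.0 (fully open); "finger_force": force on a finger pad.
Only numpy, scipy, OpenCV 4.12 (cv2) and the standard library are available. Lean on these libraries where they do the work, as an engineer would, in place of code of your own. Each camera call takes 0.05 s, during which the arm holds its last target. There are 200 camera calls.

## Working session

There is one attempt and no reset: what is moved stays moved. The work goes in short steps, Python scripts to look and compute and a tool call to move; the robot and the scene stay as the last step left them, time stands still between calls to the robot, and variables do not carry over. Pictures are saved under pics/ and viewed, at most 11 in all, crops included, and the job is handed in when it is done.

Besides the shell and the picture viewer there is one more tool, called after "Call:" as name(argument=value, ...), one argument or row to a line, values as JSON. drive_tool: Moves the arm, as the interface text tells. Its arguments: {"type":"object","properties":{"targets":{"type":"array","items":{"type":"object","properties":{"tx":{"type":"number"},"ty":{"type":"number"},"tz":{"type":"number"},"wx":{"type":"number"},"wy":{"type":"number"},"wz":{"type":"number"},"claw":{"type":"number"}}}},"force":{"type":"number"}},"required":["targets"]}

```bash
ls; mkdir -p pics
cat > h.py <<'E'
import numpy as np, cv2
from plant import r, vision, workorder
def snap(n,save=None):
    s=vision.snapshot(n)
    if save: cv2.imwrite('pics/'+save+'.png',s['image'])
    np.savez('/tmp/%s.npz'%n,**{k:np.array(v) for k,v in s.items()})
    return s
def load(n): return dict(np.load('/tmp/%s.npz'%n))
def ray(s,u,v):
    p=cv2.undistortPoints(np.array([[[u,v]]],float),s['K'],np.array(s['dist'],float))[0,0]
    return np.array([p[0],-p[1],-1.])
def pt(s,u,v,d=None):
    if d is None: d=s['range_z'][int(round(v)),int(round(u))]
    T=s['cam_to_world']; return T[:3,:3]@(ray(s,u,v)*d)+T[:3,3]
def atz(s,u,v,z):
    T=s['cam_to_world']; w=T[:3,:3]@ray(s,u,v); return T[:3,3]+w*(z-T[2,3])/w[2]
def proj(s,P):
    T=s['cam_to_world']; c=T[:3,:3].T@(np.array(P)-T[:3,3]); c=np.array([c[0],-c[1],-c[2]])
    return cv2.projectPoints(c.reshape(1,3),np.zeros(3),np.zeros(3),s['K'],np.array(s['dist'],float))[0][0,0]
E
python3 - <<'E'
from h import *
for n in('side','top'):
    s=snap(n,n+'0'); print(n,s['K'],s['dist'],np.round(s['cam_to_world'],3))
print(r.get_state(),r.tip_reach)
E
```

```text
pics
side [[376.3230355    0.         324.06340835]
 [  0.         376.3230355  200.41004453]
 [  0.           0.           1.        ]] [-0.08069216  0.          0.          0.          0.        ] [[ 0.949  0.152 -0.277  0.308]
 [-0.315  0.508 -0.802 -0.819]
 [ 0.018  0.848  0.53   0.675]
 [ 0.     0.     0.     1.   ]]
top [[388.70618233   0.         325.46003281]
 [  0.         388.70618233 191.4200493 ]
 [  0.           0.           1.        ]] [-0.09221147  0.          0.          0.          0.        ] [[ 0.005  0.998 -0.07   0.497]
 [-1.     0.005  0.008 -0.012]
 [ 0.008  0.07   0.998  1.186]
 [ 0.     0.     0.     1.   ]]
{'clock': 0.1, 'q': array([-1.07616857,  0.68990397, -0.1944915 ,  1.56621702,  0.15732782,
        0.90247686, -0.21511287]), 'qd': array([-0.00049697, -0.00219363, -0.00078076, -0.00136423, -0.00010609,
       -0.00034704,  0.00063648]), 'joint_torque': array([-4.36648697e-03, -5.28495026e+01, -1.27180573e+00, -1.53837293e+01,
       -5.25563036e-02,  1.95471417e-03,  5.30793432e-05]), 'tool_pos': array([0.27774927, 0.55929496, 0.24599321]), 'eef_rot': array([ 2.28353239e-01,  9.73578013e-01, -7.99610644e-04, -1.09053687e-04]), 'contact_force': array([0.27361843, 0.61840562, 0.57401181]), 'moment': array([ 0.03373385, -0.01404153,  0.00431426]), 'finger_force': 0.0, 'opening': 0.9976816837392218} 0.008
```

View pics/side0.png

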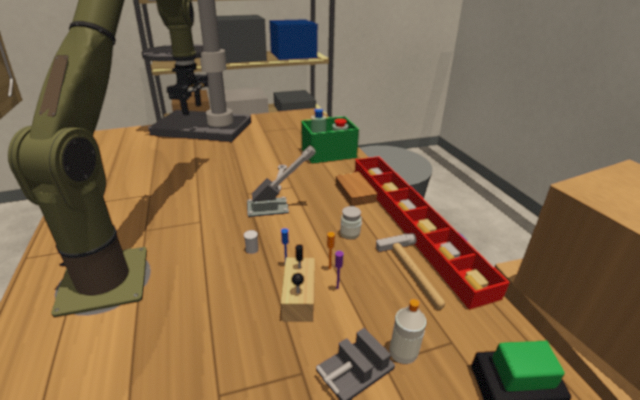

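View pics/top0.png

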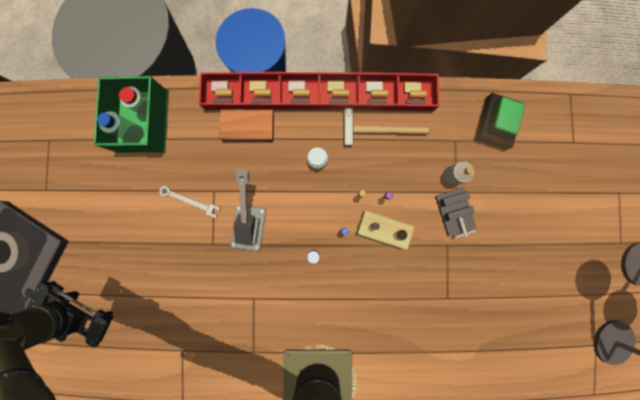

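The side view shows two candidates in the block: a black cylinder at (299,252) and a ball at (298,280). The blue (285,237), orange (331,241) and purple (339,260) ones stand loose outside the block. In the top view the block is at (386,230) and the key and holder are near (246,210). I'll confirm with a crop.

Run:
```python
from h import *
a=load('side')['image']; b=load('top')['image']
A=cv2.resize(a[130:320,235:355],None,fx=3.1,fy=3.1,interpolation=3)
B=cv2.resize(b[160:260,225:425],None,fx=2,fy=2,interpolation=3)
B1=cv2.resize(b[160:260,225:275],None,fx=5.9,fy=5.9,interpolation=3)
B2=cv2.resize(b[205:255,350:420],None,fx=5.9,fy=5.9,interpolation=3)[:, :413]
H=589
c=np.zeros((590,790,3),np.uint8); A=A[:590]; c[:A.shape[0],:A.shape[1]]=A
B1=cv2.resize(b[165:255,225:275],None,fx=3.2,fy=3.2,interpolation=3);B2=cv2.resize(b[205:255,350:420],None,fx=5.9,fy=5.9,interpolation=3)
c[:288,376:536]=B1; c[290:585,376:789]=B2
cv2.imwrite('pics/crop1.png',c)
```

```text
(no output)
```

View pics/crop1.png

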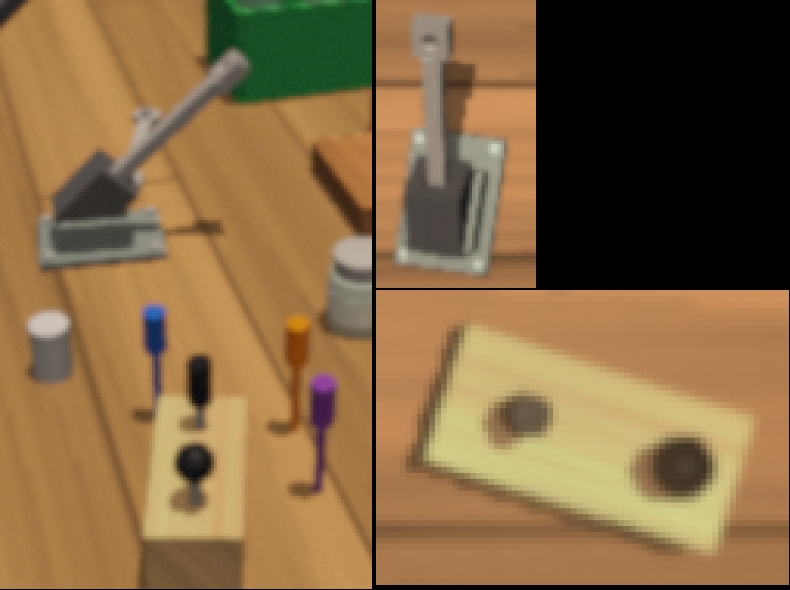

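Side crop: the black cylindrical knob (200,380) is the tommy bar and the black ball (195,462) is the pin. In the top image the knob is at (375.8,226.2), the ball at (402.4,235) and the key eye at about (242,177). The bar is the narrower one, nearer the holder. Now to measure.

Run:
```python
from h import *
t=load('top'); s=load('side')
print('knob top', atz(t,375.8,226.2,.125), pt(t,375.8,226.2))
print('knob side', atz(s,299.5,246.8,.125),pt(s,299.5,246.8))
print('ball', atz(t,402.4,235,.098+.0), 'side', atz(s,235+195/3.1,130+462/3.1,.098))
print('eye', atz(t,242.2,176.9,.2), pt(t,242,177), 'entry',pt(t,243.5,220))
# key cloud
for S,(u0,u1,v0,v1) in((t,(232,256,165,226)),(s,(265,318,145,195))):
    P=np.array([pt(S,u,v) for u in range(u0,u1) for v in range(v0,v1) if S['range_z'][v,u]>0])
    m=(P[:,2]>.105)&(P[:,2]<.23)&(P[:,0]>.3)&(P[:,0]<.75)&(abs(P[:,1]-.2)<.1); P=P[m]; print(len(P))
    for z in np.arange(.11,.22,.01):
        k=abs(P[:,2]-z)<.005
        if k.sum(): print(round(z,3),k.sum(),np.round(np.median(P[k],0),4),np.round(P[k][:,1].min(),4),np.round(P[k][:,1].max(),4))
```

```text
knob top [ 0.47699088 -0.15825376  0.125     ] [ 0.47705656 -0.15776741  0.12852659]
knob side [ 0.47707592 -0.16142513  0.125     ] [ 0.47703383 -0.16158853  0.12513668]
ball [ 0.45202689 -0.23682845  0.098     ] side [ 0.45288524 -0.23503422  0.098     ]
eye [0.60215345 0.19309495 0.2       ] [0.604117   0.19794946 0.17916283] entry [0.49184193 0.20857162 0.09683284]
407
0.11 30 [0.5112 0.2072 0.1104] 0.1987 0.2165
0.12 28 [0.5221 0.2055 0.1212] 0.1968 0.2143
0.13 28 [0.5327 0.2038 0.1313] 0.1952 0.2127
0.14 25 [0.5431 0.202  0.1404] 0.1934 0.211
0.15 32 [0.5534 0.2006 0.1499] 0.1924 0.2092
0.16 34 [0.5635 0.2005 0.1608] 0.1922 0.21
0.17 31 [0.5759 0.1992 0.1701] 0.1911 0.2081
0.18 40 [0.5881 0.1977 0.1815] 0.1815 0.2128
0.19 65 [0.5976 0.1958 0.1893] 0.1796 0.212
0.2 83 [0.6095 0.1949 0.2004] 0.1792 0.2101
0.21 11 [0.6115 0.1952 0.2061] 0.1849 0.2081
322
0.11 32 [0.5156 0.1993 0.1094] 0.195 0.2149
0.12 32 [0.5282 0.1987 0.1203] 0.1909 0.2131
0.13 25 [0.5357 0.1965 0.1309] 0.1922 0.2094
0.14 30 [0.5479 0.1955 0.1393] 0.191 0.2089
0.15 31 [0.5594 0.1937 0.1496] 0.1875 0.2094
0.16 30 [0.5686 0.1916 0.159 ] 0.1877 0.209
0.17 31 [0.5792 0.1909 0.1693] 0.1809 0.2037
0.18 30 [0.5902 0.1853 0.1801] 0.1769 0.209
0.19 46 [0.6003 0.183  0.1901] 0.1764 0.2073
0.2 34 [0.6086 0.1894 0.1998] 0.1764 0.2081
0.21 1 [0.6115 0.1947 0.2059] 0.1947 0.1947
```

Call:
drive_tool(
  targets=[
    {"tx": 0.3,"ty": -1,"tz": 0.2,"wz": 0.0135,"claw": 0.1},
    {"tx": 0.3,"ty": -1,"tz": 0.2,"wz": 0.0135,"claw": 0.1},
    {"tx": 0.3,"ty": -1,"tz": 0.2,"wz": 0.0135,"claw": 0.1},
    {"tx": 0.3,"ty": -1,"wz": 0.0135,"claw": 0.1},
    {"tx": 0.3,"ty": -1,"wz": 0.0135,"claw": 0.1},
    {"tx": 0.3,"ty": -1,"wz": 0.0135,"claw": 0.1},
    {"tx": 0.3,"ty": -1,"wz": 0.0135,"claw": 0.1},
    {"tx": 0.3,"ty": -1,"wz": 0.0135,"claw": 0.1},
  ],
)

```text
validation failed for argument at $.ta...
```

Call:
drive_tool(
  targets=[
    {"tx": 0.27,"ty": -1,"wz": 0.0135,"claw": 0.1},
    {"tx": 0.27,"ty": -1,"wz": 0.0135,"claw": 0.1},
    {"tx": 0.27,"ty": -1,"wz": 0.0135,"claw": 0.1},
    {"tx": 0.27,"ty": -1,"wz": 0.0135,"claw": 0.1},
    {"tx": 0.27,"ty": -1,"wz": 0.0135,"claw": 0.1},
    {"tx": 0.27,"ty": -1,"wz": 0.0135,"claw": 0.1},
    {"tx": 0.27,"ty": -1,"wz": 0.0135,"claw": 0.1},
    {"tx": 0.27,"ty": -1,"wz": 0.0135,"claw": 0.1},
  ],
)

```text
validation failed for argument at $.ta...
```

Call:
drive_tool(
  targets=[
    {"tx": 0.27,"ty": -1,"wz": 0.0135,"claw": 0.1},
    {"tx": 0.27,"ty": -1,"wz": 0.0135,"claw": 0.1},
    {"tx": 0.27,"ty": -1,"wz": 0.0135,"claw": 0.1},
    {"tx": 0.27,"ty": -1,"wz": 0.0135,"claw": 0.1},
    {"tx": 0.27,"ty": -1,"wz": 0.0135,"claw": 0.1},
    {"tx": 0.27,"ty": -1,"wz": 0.0135,"claw": 0.1},
    {"tx": 0.27,"ty": -0.7,"wz": 0.0135,"claw": 0.1},
    {"claw": 0.1},
  ],
)

```text
validation failed for argument at $.ta...
```

```bash
cat >> h.py <<'E'
from scipy.spatial.transform import Rotation as R
def st():
    s=r.get_state(); M=R.from_quat(s['eef_rot']).as_matrix()
    print('t',round(s['clock'],2),'p',np.round(s['tool_pos'],4),'x',np.round(M[:,0],3),'y',np.round(M[:,1],3),'z',np.round(M[:,2],3),'F',np.round(s['contact_force'],1),'op',round(s['opening']*88,1),'ff',round(s['finger_force'],1),'q',np.round(s['q'],2))
    return s,M
E
python3 -c "
from h import *
st()"
```

```text
t 0.1 p [0.2777 0.5593 0.246 ] x [-0.896  0.445 -0.   ] y [ 0.445  0.896 -0.002] z [-0.001 -0.002 -1.   ] F [0.3 0.6 0.6] op 87.8 ff 0.0 q [-1.08  0.69 -0.19  1.57  0.16  0.9  -0.22]
```

Call:
drive_tool(
  targets=[
    {"tx": 0.3,"ty": -1,"tz": 0.2,"wx": 0,"wy": 0,"wz": 0.0135,"claw": 0.1},
    {"tx": 0.3,"ty": -1,"tz": 0.2,"wx": 0,"wy": 0,"wz": 0.0135,"claw": 0.1},
    {"tx": 0.3,"ty": -1,"tz": 0.2,"wx": 0,"wy": 0,"wz": 0.0135,"claw": 0.1},
    {"tx": 0.3,"ty": -1,"tz": 0,"wx": 0,"wy": 0,"wz": 0.0135,"claw": 0.1},
    {"tx": 0.3,"ty": -1,"tz": 0,"wx": 0,"wy": 0,"wz": 0.0135,"claw": 0.1},
    {"tx": 0.3,"ty": -1,"tz": 0,"wx": 0,"wy": 0,"wz": 0.0135,"claw": 0.1},
    {"tx": 0.3,"ty": -1,"tz": 0,"wx": 0,"wy": 0,"wz": 0.0135,"claw": 0.1},
    {"tx": 0.3,"ty": -1,"tz": 0,"wx": 0,"wy": 0,"wz": 0.0135,"claw": 0.1},
  ],
  force=20,
)

```text
clock: 0.9
tool_pos: [0.35, 0.3184, 0.2645]
eef_rot: [0.173, 0.985, -0.0, -0.0]
contact_force: [0.7, -0.0, -0.6]
opening: 0.549
finger_force: 0.0
```

Call:
drive_tool(
  targets=[
    {"tx": 0.265,"ty": -1,"tz": 0,"wx": 0,"wy": 0,"wz": 0.0135,"claw": 0.1},
    {"tx": 0.265,"ty": -1,"tz": 0,"wx": 0,"wy": 0,"wz": 0.0135,"claw": 0.1},
    {"tx": 0.265,"ty": -1,"tz": 0,"wx": 0,"wy": 0,"wz": 0.0135,"claw": 0.1},
    {"tx": 0.265,"ty": -1,"tz": 0,"wx": 0,"wy": 0,"wz": 0.0135,"claw": 0.1},
    {"tx": 0.265,"ty": -1,"tz": 0,"wx": 0,"wy": 0,"wz": 0.0135,"claw": 0.1},
    {"tx": 0.265,"ty": -1,"tz": 0,"wx": 0,"wy": 0,"wz": 0.0135,"claw": 0.1},
    {"tx": 0.265,"ty": -1,"tz": 0,"wx": 0,"wy": 0,"wz": 0.0135,"claw": 0.1},
    {"tx": 0.265,"ty": -1,"tz": 0,"wx": 0,"wy": 0,"wz": 0.0135,"claw": 0.1},
  ],
)

```text
clock: 1.7
tool_pos: [0.4135, 0.0785, 0.2646]
eef_rot: [0.117, 0.993, -0.0, -0.0]
contact_force: [-0.0, -0.4, 0.9]
opening: 0.551
finger_force: 0.0
```

Call:
drive_tool(
  targets=[
    {"tx": 0.265,"ty": -1,"tz": 0,"wx": 0,"wy": 0,"wz": 0.0135,"claw": 0.1},
    {"tx": 0.265,"ty": -1,"tz": 0,"wx": 0,"wy": 0,"wz": 0.0135,"claw": 0.1},
    {"tx": 0.265,"ty": -1,"tz": 0,"wx": 0,"wy": 0,"wz": 0.0135,"claw": 0.1},
    {"tx": 0.265,"ty": -1,"tz": 0,"wx": 0,"wy": 0,"wz": 0.0135,"claw": 0.1},
    {"tx": 0.265,"ty": -1,"tz": -0.5,"wx": 0,"wy": 0,"wz": 0.0135,"claw": 0.1},
    {"tx": 0.265,"ty": -1,"tz": -0.8,"wx": 0,"wy": 0,"wz": 0.0135,"claw": 0.1},
    {"tx": 0.265,"ty": -1,"tz": -0.8,"wx": 0,"wy": 0,"wz": 0.0135,"claw": 0.1},
    {"tx": 0.265,"ty": -1,"tz": 0,"wx": 0,"wy": 0,"wz": 0.0135,"claw": 0.1},
  ],
)

```text
clock: 2.5
tool_pos: [0.4752, -0.161, 0.1989]
eef_rot: [0.06, 0.998, 0.001, -0.003]
contact_force: [-0.9, -0.1, -0.6]
opening: 0.55
finger_force: 0.0
```

Call:
drive_tool(
  targets=[
    {"tx": 0,"ty": 0,"tz": 0,"wx": 0,"wy": 0,"wz": 0,"claw": 0.1},
    {"tx": 0,"ty": 0,"tz": 0,"wx": 0,"wy": 0,"wz": 0,"claw": 0.1},
    {"tx": 0,"ty": 0,"tz": 0,"wx": 0,"wy": 0,"wz": 0,"claw": 0.1},
    {"tx": 0,"ty": 0,"tz": 0,"wx": 0,"wy": 0,"wz": 0,"claw": 0.1},
    {"tx": 0,"ty": 0,"tz": 0,"wx": 0,"wy": 0,"wz": 0,"claw": 0.1},
    {"tx": 0,"ty": 0,"tz": 0,"wx": 0,"wy": 0,"wz": 0,"claw": 0.1},
    {"tx": 0,"ty": 0,"tz": 0,"wx": 0,"wy": 0,"wz": 0,"claw": 0.1},
    {"tx": 0,"ty": 0,"tz": 0,"wx": 0,"wy": 0,"wz": 0,"claw": 0.1},
  ],
)

```text
clock: 3.3
tool_pos: [0.4771, -0.16, 0.2018]
eef_rot: [0.061, 0.998, 0.0, 0.0]
contact_force: [0.0, -0.2, -0.1]
opening: 0.552
finger_force: 0.0
```

Run:
```python
from h import *
st()
s=snap('side'); a=s['image']
cv2.imwrite('pics/c2.png',cv2.resize(a[170:320,235:385],None,fx=4,fy=4,interpolation=3))
t=snap('top')
P=np.array([pt(t,u,v) for u in range(236,250) for v in range(168,190) if t['range_z'][v,u]>0])
```

```text
t 3.3 p [ 0.4771 -0.16    0.2018] x [-0.993  0.121 -0.   ] y [0.121 0.993 0.   ] z [ 0.  0. -1.] F [ 0.  -0.2 -0.1] op 48.6 ff 0.0 q [ 0.43  0.61 -0.32  1.97  0.32  0.61  1.35]
```

View pics/c2.png

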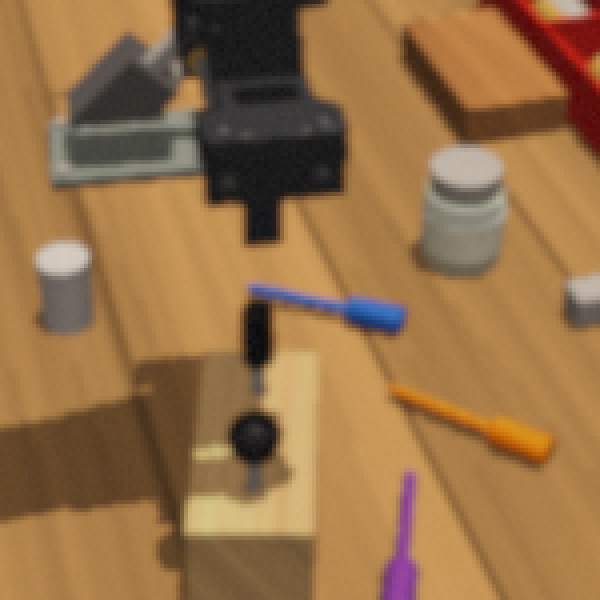

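The gripper is centred over the black knob: finger at crop (262,215), knob at (258,330). The loose look-alikes have fallen over on their own and are clear of the gripper. Next I descend and grip.

Call:
drive_tool(
  targets=[
    {"tx": 0,"ty": 0,"tz": -0.85,"wx": 0,"wy": 0,"wz": 0,"claw": 0.1},
    {"tx": 0,"ty": 0,"tz": -0.85,"wx": 0,"wy": 0,"wz": 0,"claw": 0.1},
    {"tx": 0,"ty": 0,"tz": -0.85,"wx": 0,"wy": 0,"wz": 0,"claw": 0.1},
    {"tx": 0,"ty": 0,"tz": -0.45,"wx": 0,"wy": 0,"wz": 0,"claw": 0.1},
    {"tx": 0,"ty": 0,"tz": -0.4,"wx": 0,"wy": 0,"wz": 0,"claw": 0.1},
    {"tx": 0,"ty": 0,"tz": 0,"wx": 0,"wy": 0,"wz": 0,"claw": 0.1},
    {"tx": 0,"ty": 0,"tz": 0,"wx": 0,"wy": 0,"wz": 0,"claw": -1},
    {"tx": 0,"ty": 0,"tz": 0,"wx": 0,"wy": 0,"wz": 0,"claw": -1},
  ],
  force=25,
)

```text
clock: 4.2
tool_pos: [0.4777, -0.1603, 0.1005]
eef_rot: [0.061, 0.998, -0.0, 0.001]
contact_force: [-0.7, 0.5, 0.2]
opening: 0.393
finger_force: 0.0
```

Call:
drive_tool(
  targets=[
    {"tx": 0,"ty": 0,"tz": 0,"wx": 0,"wy": 0,"wz": 0,"claw": -1},
    {"tx": 0,"ty": 0,"tz": 0,"wx": 0,"wy": 0,"wz": 0,"claw": -1},
    {"tx": 0,"ty": 0,"tz": 0,"wx": 0,"wy": 0,"wz": 0,"claw": -1},
    {"tx": 0,"ty": 0,"tz": 0,"wx": 0,"wy": 0,"wz": 0,"claw": -1},
    {"tx": 0,"ty": 0,"tz": 0,"wx": 0,"wy": 0,"wz": 0,"claw": -1},
    {"tx": 0,"ty": 0,"tz": 0,"wx": 0,"wy": 0,"wz": 0,"claw": -1},
    {"tx": 0,"ty": 0,"tz": 0,"wx": 0,"wy": 0,"wz": 0,"claw": -1},
    {"tx": 0,"ty": 0,"tz": 0,"wx": 0,"wy": 0,"wz": 0,"claw": -1},
  ],
  force=25,
)

```text
clock: 5.0
tool_pos: [0.4775, -0.1602, 0.1001]
eef_rot: [0.061, 0.998, -0.0, 0.0]
contact_force: [0.5, -0.3, 6.1]
opening: 0.219
finger_force: 24.9
```

Call:
drive_tool(
  targets=[
    {"tx": 0,"ty": 0,"tz": 0.3,"wx": 0,"wy": 0,"wz": 0,"claw": -1},
    {"tx": 0,"ty": 0,"tz": 0.5,"wx": 0,"wy": 0,"wz": 0,"claw": -1},
    {"tx": 0,"ty": 0,"tz": 0.6,"wx": 0,"wy": 0,"wz": 0,"claw": -1},
    {"tx": 0,"ty": 0,"tz": 0.6,"wx": 0,"wy": 0,"wz": 0,"claw": -1},
    {"tx": 0,"ty": 0,"tz": 0.7,"wx": 0,"wy": 0,"wz": 0,"claw": -1},
    {"tx": 0,"ty": 0,"tz": 0.7,"wx": 0,"wy": 0,"wz": 0,"claw": -1},
    {"tx": 0,"ty": 0,"tz": 0.8,"wx": 0,"wy": 0,"wz": 0,"claw": -1},
    {"tx": 0,"ty": 0,"tz": 0.6,"wx": 0,"wy": 0,"wz": 0,"claw": -1},
  ],
)

```text
clock: 5.8
tool_pos: [0.4767, -0.1602, 0.2452]
eef_rot: [0.061, 0.998, -0.0, -0.0]
contact_force: [0.5, -0.5, -1.1]
opening: 0.219
finger_force: 24.9
```

Call:
drive_tool(
  targets=[
    {"tx": 0,"ty": 0.95,"tz": 0.21,"wx": -0.007,"wy": -0.0572,"wz": 0,"claw": -1},
    {"tx": 0,"ty": 0.95,"tz": 0.21,"wx": -0.007,"wy": -0.0572,"wz": 0,"claw": -1},
    {"tx": 0,"ty": 0.95,"tz": 0.21,"wx": -0.007,"wy": -0.0572,"wz": 0,"claw": -1},
    {"tx": 0,"ty": 0.95,"tz": 0.21,"wx": -0.007,"wy": -0.0572,"wz": 0,"claw": -1},
    {"tx": 0,"ty": 0.95,"tz": 0.21,"wx": -0.007,"wy": -0.0572,"wz": 0,"claw": -1},
    {"tx": 0,"ty": 0.95,"tz": 0.21,"wx": -0.007,"wy": -0.0572,"wz": 0,"claw": -1},
    {"tx": 0,"ty": 0.95,"tz": 0.21,"wx": -0.007,"wy": -0.0572,"wz": 0,"claw": -1},
    {"tx": 0,"ty": 0.95,"tz": 0.21,"wx": -0.007,"wy": -0.0572,"wz": 0,"claw": -1},
  ],
)

```text
clock: 6.6
tool_pos: [0.4775, 0.0464, 0.2884]
eef_rot: [0.06, 0.974, -0.016, 0.217]
contact_force: [0.9, 0.2, -1.5]
opening: 0.217
finger_force: 24.9
```

Call:
drive_tool(
  targets=[
    {"tx": 0,"ty": 0.95,"tz": 0.21,"wx": -0.007,"wy": -0.0572,"wz": 0,"claw": -1},
    {"tx": 0,"ty": 0.95,"tz": 0.21,"wx": -0.007,"wy": -0.0572,"wz": 0,"claw": -1},
    {"tx": 0,"ty": 0.95,"tz": 0.21,"wx": -0.007,"wy": -0.0572,"wz": 0,"claw": -1},
    {"tx": 0,"ty": 0.95,"tz": 0.21,"wx": -0.007,"wy": -0.0572,"wz": 0,"claw": -1},
    {"tx": 0,"ty": 0.95,"tz": 0.21,"wx": -0.007,"wy": -0.0572,"wz": 0,"claw": -1},
    {"tx": 0,"ty": 0,"tz": 0,"wx": 0,"wy": 0,"wz": 0,"claw": -1},
    {"tx": 0,"ty": 0,"tz": 0,"wx": 0,"wy": 0,"wz": 0,"claw": -1},
    {"tx": 0,"ty": 0,"tz": 0,"wx": 0,"wy": 0,"wz": 0,"claw": -1},
  ],
)

```text
clock: 7.4
tool_pos: [0.4777, 0.0979, 0.3005]
eef_rot: [0.063, 0.961, -0.033, 0.269]
contact_force: [-0.9, 0.9, -1.1]
opening: 0.218
finger_force: 24.9
```

Run:
```python
from h import *
st()
s=snap('side'); t=snap('top')
c=np.zeros((600,800,3),np.uint8)
c[:,:400]=cv2.resize(s['image'][105:195,250:310],(400,600),interpolation=3)
c[:,400:]=cv2.resize(t['image'][155:230,218:268],(400,600),interpolation=3)
cv2.imwrite('pics/c3.png',c)
```

```text
t 7.4 p [0.4777 0.0979 0.3005] x [-0.848  0.103 -0.521] y [ 0.138  0.99  -0.029] z [ 0.512 -0.097 -0.853] F [-0.9  0.9 -1.1] op 19.1 ff 24.9 q [-0.9   0.37  0.54  2.36  1.6   0.12 -0.57]
```

View pics/c3.png

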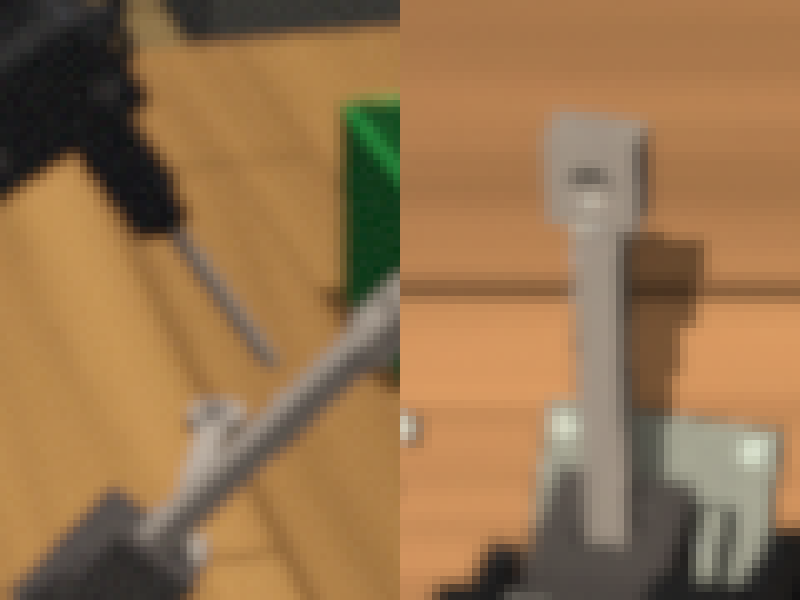

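The rod is held in line, with its tip at left-crop (270,360). The eye hole is at right-crop (590,180), which is pixel (241.8,177.5). The turn was limited by the wrist, so I'll finish it more slowly.

Call:
drive_tool(
  targets=[
    {"tx": 0,"ty": 0.45,"tz": 0.11,"wx": 0.02,"wy": -0.028,"wz": 0,"claw": -1},
    {"tx": 0,"ty": 0.45,"tz": 0.11,"wx": 0,"wy": -0.028,"wz": 0,"claw": -1},
    {"tx": 0,"ty": 0.45,"tz": 0.11,"wx": 0,"wy": -0.028,"wz": 0,"claw": -1},
    {"tx": 0,"ty": 0.45,"tz": 0.11,"wx": 0,"wy": -0.028,"wz": 0,"claw": -1},
    {"tx": 0,"ty": 0.45,"tz": 0.11,"wx": 0,"wy": -0.028,"wz": 0,"claw": -1},
    {"tx": 0,"ty": 0.45,"tz": 0.11,"wx": 0,"wy": -0.028,"wz": 0,"claw": -1},
    {"tx": 0,"ty": 0.45,"tz": 0.11,"wx": 0,"wy": -0.028,"wz": 0,"claw": -1},
    {"tx": 0,"ty": 0.45,"tz": 0.11,"wx": 0,"wy": -0.028,"wz": 0,"claw": -1},
  ],
)

```text
clock: 8.3
tool_pos: [0.4778, 0.2065, 0.327]
eef_rot: [0.068, 0.923, -0.015, 0.379]
contact_force: [-1.2, -0.3, -1.4]
opening: 0.222
finger_force: 24.9
```

```bash
cat >> h.py <<'E'
psi=np.radians(-6.95); nn=np.array([-np.cos(psi),-np.sin(psi),1])/2**.5; ee=np.array([np.cos(psi),np.sin(psi),1])/2**.5
yy=np.array([-np.sin(psi),np.cos(psi),0]); E0=np.array([.6066,.1941,.1926])
def goal(P,M=None):
    s,C=st()
    if M is None: M=np.column_stack([np.cross(yy,-nn),yy,-nn])
    print('shift/30mm',np.round((P-s['tool_pos'])/.03,2),'turn/60deg',np.round(R.from_matrix(M@C.T).as_rotvec()/np.radians(60),3))
E
python3 -c "
from h import *
goal(E0+nn*.19); t=load('top');print(proj(t,E0+.008*nn),proj(load('side'),E0+.008*nn))"
```

```text
t 8.3 p [0.4778 0.2065 0.327 ] x [-0.703  0.114 -0.702] y [0.137 0.99  0.024] z [ 0.698 -0.079 -0.712] F [-1.2 -0.3 -1.4] op 19.5 ff 24.9 q [-1.04  0.39  0.25  2.37  1.77  0.53 -1.08]
shift/30mm [-0.15  0.13 -0.  ] turn/60deg [-0.024 -0.004  0.015]
[241.67409399 177.42436868] [307.68007244 149.68579956]
```

Call:
drive_tool(
  targets=[
    {"tx": -0.15,"ty": 0.13,"tz": 0,"wx": -0.024,"wy": -0.004,"wz": 0.015,"claw": -1},
    {"tx": 0.25,"ty": -0.03,"tz": -0.25,"wx": 0,"wy": 0,"wz": 0,"claw": -1},
    {"tx": 0.25,"ty": -0.03,"tz": -0.25,"wx": 0,"wy": 0,"wz": 0,"claw": -1},
    {"tx": 0.25,"ty": -0.03,"tz": -0.25,"wx": 0,"wy": 0,"wz": 0,"claw": -1},
    {"tx": 0.25,"ty": -0.03,"tz": -0.25,"wx": 0,"wy": 0,"wz": 0,"claw": -1},
    {"tx": 0.25,"ty": -0.03,"tz": -0.25,"wx": 0,"wy": 0,"wz": 0,"claw": -1},
    {"tx": 0.25,"ty": -0.03,"tz": -0.25,"wx": 0,"wy": 0,"wz": 0,"claw": -1},
    {"tx": 0,"ty": 0,"tz": 0,"wx": 0,"wy": 0,"wz": 0,"claw": -1},
  ],
)

```text
clock: 9.1
tool_pos: [0.5186, 0.2037, 0.2811]
eef_rot: [0.056, 0.922, -0.025, 0.381]
contact_force: [-0.8, 0.3, -0.6]
opening: 0.223
finger_force: 24.9
```

Run:
```python
from h import *
goal(E0+nn*.118)
s=snap('side'); t=snap('top'); M=R.from_quat(r.get_state()['eef_rot']).as_matrix()
tip=r.get_state()['tool_pos']+.09*M[:,2]
c=np.zeros((600,800,3),np.uint8)
for S,o,(u,v),n in((s,0,(285,125),'s'),(t,400,(225,160),'t')):
    I=cv2.resize(S['image'][v:v+60,u:u+40],(400,600),interpolation=3)
    for P,col in((tip,(0,0,255)),(E0+.008*nn,(0,255,0)),(E0+.008*nn+.017*ee+.015*yy,(255,0,0)),(E0+.008*nn+.017*ee-.015*yy,(255,0,0)),(E0+.008*nn-.017*ee-.015*yy,(255,0,0)),(E0-.008*nn+.017*ee-.015*yy,(255,0,0))):
        p=proj(S,P); q=(p-[u,v]+.5)*10; cv2.circle(I,tuple(int(k) for k in q),4,col,1); 
    c[:,o:o+400]=I
cv2.imwrite('pics/c4.png',c)
```

```text
t 9.1 p [0.5186 0.2037 0.2811] x [-0.703  0.084 -0.706] y [ 0.122  0.993 -0.003] z [ 0.7   -0.088 -0.708] F [-0.8  0.3 -0.6] op 19.6 ff 24.9 q [-0.9   0.52  0.17  2.35  2.02  0.56 -1.27]
shift/30mm [ 0.17  0.02 -0.17] turn/60deg [ 0.003 -0.002  0.001]
```

View pics/c4.png

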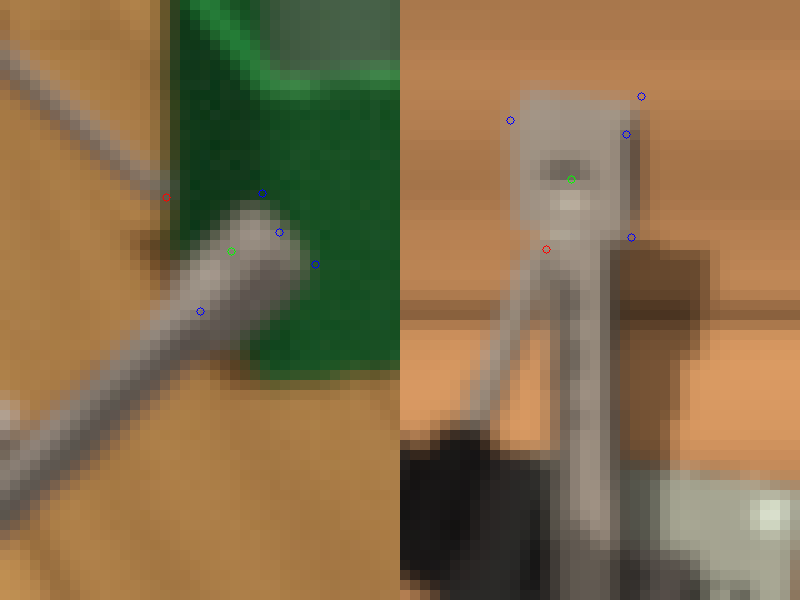

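The projected tip (red) matches the rod end in both views. The eye sits about 1–2 mm lower along the key than I modelled, with the hole at about (567,185) against the predicted (571,179). I'll shift for that and start inserting.

Call:
drive_tool(
  targets=[
    {"tx": 0.13,"ty": 0.02,"tz": -0.2,"wx": 0,"wy": 0,"wz": 0,"claw": -1},
    {"tx": 0,"ty": 0,"tz": 0,"wx": 0,"wy": 0,"wz": 0,"claw": -1},
    {"tx": 0.15,"ty": -0.018,"tz": -0.15,"wx": 0,"wy": 0,"wz": 0,"claw": -1},
    {"tx": 0.15,"ty": -0.018,"tz": -0.15,"wx": 0,"wy": 0,"wz": 0,"claw": -1},
    {"tx": 0.15,"ty": -0.018,"tz": -0.15,"wx": 0,"wy": 0,"wz": 0,"claw": -1},
    {"tx": 0.1,"ty": -0.012,"tz": -0.1,"wx": 0,"wy": 0,"wz": 0,"claw": -1},
    {"tx": 0.1,"ty": -0.012,"tz": -0.1,"wx": 0,"wy": 0,"wz": 0,"claw": -1},
    {"tx": 0,"ty": 0,"tz": 0,"wx": 0,"wy": 0,"wz": 0,"claw": -1},
  ],
)

```text
clock: 10.0
tool_pos: [0.5417, 0.2032, 0.2557]
eef_rot: [0.055, 0.922, -0.024, 0.381]
contact_force: [0.1, -0.3, -1.5]
opening: 0.218
finger_force: 24.9
```

```bash
sed -i 's/E0=np.array.*/E0=np.array([.6055,.1942,.1915])/' h.py; python3 -c "
from h import *
goal(E0+nn*.023);print((r.get_state()['tool_pos']-E0)@np.c_[ee,yy,nn])"
```

```text
t 10.0 p [0.5417 0.2032 0.2557] x [-0.703  0.084 -0.706] y [ 0.12   0.993 -0.001] z [ 0.701 -0.086 -0.708] F [ 0.1 -0.3 -1.5] op 19.2 ff 24.9 q [-0.82  0.59  0.12  2.33  2.13  0.59 -1.35]
shift/30mm [ 1.59 -0.23 -1.6 ] turn/60deg [ 0.001 -0.002 -0.001]
[-0.00020636  0.00116375  0.09094725]
```

Call:
drive_tool(
  targets=[
    {"tx": 0.1,"ty": -0.03,"tz": -0.1,"wx": 0,"wy": 0,"wz": 0,"claw": -1},
    {"tx": 0.1,"ty": -0.03,"tz": -0.1,"wx": 0,"wy": 0,"wz": 0,"claw": -1},
    {"tx": 0.15,"ty": -0.02,"tz": -0.15,"wx": 0,"wy": 0,"wz": 0,"claw": -1},
    {"tx": 0.15,"ty": -0.02,"tz": -0.15,"wx": 0,"wy": 0,"wz": 0,"claw": -1},
    {"tx": 0.15,"ty": -0.02,"tz": -0.15,"wx": 0,"wy": 0,"wz": 0,"claw": -1},
    {"tx": 0.15,"ty": -0.02,"tz": -0.15,"wx": 0,"wy": 0,"wz": 0,"claw": -1},
    {"tx": 0,"ty": 0,"tz": 0,"wx": 0,"wy": 0,"wz": 0,"claw": -1},
    {"tx": 0,"ty": 0,"tz": 0,"wx": 0,"wy": 0,"wz": 0,"claw": -1},
  ],
)

```text
clock: 10.8
tool_pos: [0.5656, 0.1994, 0.232]
eef_rot: [0.055, 0.922, -0.023, 0.381]
contact_force: [-0.5, -0.1, -2.0]
opening: 0.216
finger_force: 24.9
```

Run:
```python
from h import *
goal(E0+nn*.023);print((r.get_state()['tool_pos']-E0)@np.c_[ee,yy,nn])
s=snap('side'); t=snap('top')
c=np.zeros((600,800,3),np.uint8)
c[:,:400]=cv2.resize(s['image'][125:185,285:325],(400,600),interpolation=3)
c[:,400:]=cv2.resize(t['image'][155:215,225:265],(400,600),interpolation=3)
cv2.imwrite('pics/c5.png',c)
```

```text
t 10.8 p [0.5656 0.1994 0.232 ] x [-0.703  0.084 -0.706] y [ 0.12   0.993 -0.001] z [ 0.701 -0.085 -0.708] F [-0.5 -0.1 -2. ] op 19.0 ff 24.9 q [-0.75  0.65  0.09  2.3   2.21  0.62 -1.4 ]
shift/30mm [ 0.79 -0.11 -0.81] turn/60deg [ 0.    -0.001 -0.001]
[0.00016642 0.00028542 0.05707578]
```

View pics/c5.png

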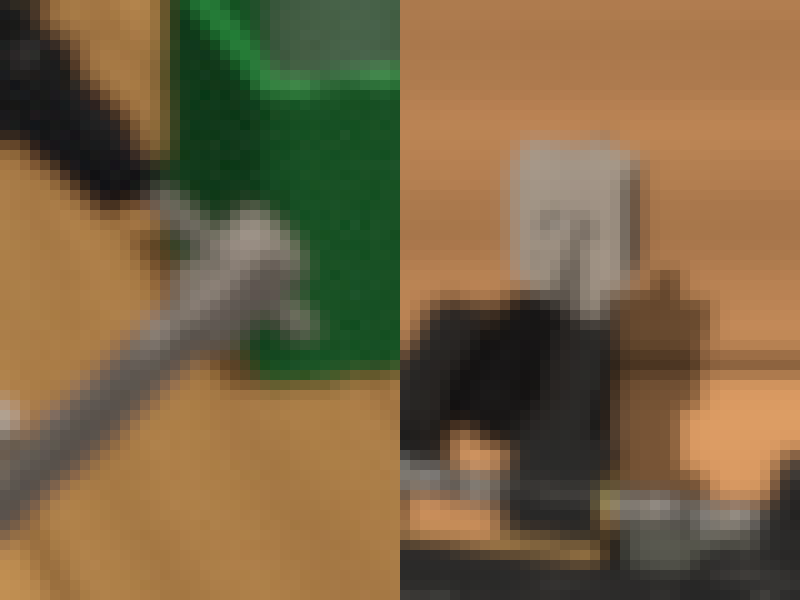

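The rod is through the eye, with its tip showing beyond at left-crop (310,325). I'll keep going until the knob seats.

Call:
drive_tool(
  targets=[
    {"tx": 0.15,"ty": -0.018,"tz": -0.15,"wx": 0,"wy": 0,"wz": 0,"claw": -1},
    {"tx": 0.15,"ty": -0.018,"tz": -0.15,"wx": 0,"wy": 0,"wz": 0,"claw": -1},
    {"tx": 0.15,"ty": -0.018,"tz": -0.15,"wx": 0,"wy": 0,"wz": 0,"claw": -1},
    {"tx": 0.12,"ty": -0.015,"tz": -0.12,"wx": 0,"wy": 0,"wz": 0,"claw": -1},
    {"tx": 0.09,"ty": -0.011,"tz": -0.09,"wx": 0,"wy": 0,"wz": 0,"claw": -1},
    {"tx": 0.05,"ty": -0.006,"tz": -0.05,"wx": 0,"wy": 0,"wz": 0,"claw": -1},
    {"tx": 0,"ty": 0,"tz": 0,"wx": 0,"wy": 0,"wz": 0,"claw": -1},
    {"tx": 0,"ty": 0,"tz": 0,"wx": 0,"wy": 0,"wz": 0,"claw": -1},
  ],
)

```text
clock: 11.7
tool_pos: [0.5865, 0.1969, 0.2107]
eef_rot: [0.055, 0.923, -0.023, 0.381]
contact_force: [-1.8, 0.5, -3.8]
opening: 0.221
finger_force: 24.9
```

Call:
drive_tool(
  targets=[
    {"tx": 0.03,"ty": -0.004,"tz": -0.03,"wx": 0,"wy": 0,"wz": 0,"claw": -1},
    {"tx": 0,"ty": 0,"tz": 0,"wx": 0,"wy": 0,"wz": 0,"claw": -1},
    {"tx": 0.03,"ty": -0.004,"tz": -0.03,"wx": 0,"wy": 0,"wz": 0,"claw": -1},
    {"tx": 0,"ty": 0,"tz": 0,"wx": 0,"wy": 0,"wz": 0,"claw": -1},
    {"tx": 0,"ty": 0,"tz": 0,"wx": 0,"wy": 0,"wz": 0,"claw": -1},
    {"tx": 0,"ty": 0,"tz": 0,"wx": 0,"wy": 0,"wz": 0,"claw": -1},
    {"tx": 0,"ty": 0,"tz": 0,"wx": 0,"wy": 0,"wz": 0,"claw": -1},
    {"tx": 0,"ty": 0,"tz": 0,"wx": 0,"wy": 0,"wz": 0,"claw": -1},
  ],
)

```text
clock: 12.5
tool_pos: [0.5882, 0.1968, 0.209]
eef_rot: [0.055, 0.923, -0.023, 0.381]
contact_force: [-5.1, 1.2, -3.3]
opening: 0.222
finger_force: 24.9
```

```bash
python3 -c "
from h import *
goal(E0+nn*.023);print((r.get_state()['tool_pos']-E0)@np.c_[ee,yy,nn],r.get_state()['contact_force']@nn)"
```

```text
t 12.5 p [0.5882 0.1968 0.209 ] x [-0.703  0.084 -0.706] y [ 0.119  0.993 -0.   ] z [ 0.701 -0.084 -0.708] F [-5.1  1.2 -3.3] op 19.5 ff 24.9 q [-0.7   0.71  0.07  2.26  2.27  0.64 -1.43]
shift/30mm [ 0.04 -0.02 -0.04] turn/60deg [ 0.    -0.002 -0.002]
[-5.82814710e-06  4.64559012e-04  2.47323809e-02] 1.4074136338157284
```

Call:
drive_tool(
  targets=[
    {"tx": 0.005,"ty": -0.004,"tz": -0.055,"wx": 0,"wy": 0,"wz": 0,"claw": -1},
    {"tx": 0,"ty": 0,"tz": 0,"wx": 0,"wy": 0,"wz": 0,"claw": -1},
    {"tx": 0.02,"ty": -0.004,"tz": -0.03,"wx": 0,"wy": 0,"wz": 0,"claw": -1},
    {"tx": 0,"ty": 0,"tz": 0,"wx": 0,"wy": 0,"wz": 0,"claw": -1},
    {"tx": 0,"ty": 0,"tz": 0,"wx": 0,"wy": 0,"wz": 0,"claw": -1},
    {"tx": 0,"ty": 0,"tz": 0,"wx": 0,"wy": 0,"wz": 0,"claw": -1},
    {"tx": 0,"ty": 0,"tz": 0,"wx": 0,"wy": 0,"wz": 0,"claw": -1},
    {"tx": 0,"ty": 0,"tz": 0,"wx": 0,"wy": 0,"wz": 0,"claw": -1},
  ],
)

```text
clock: 13.3
tool_pos: [0.5896, 0.1964, 0.2068]
eef_rot: [0.055, 0.922, -0.023, 0.382]
contact_force: [-3.0, 0.7, -0.9]
opening: 0.216
finger_force: 24.9
```

```bash
python3 -c "
from h import *
goal(E0+nn*.023);print((r.get_state()['tool_pos']-E0)@np.c_[ee,yy,nn],r.get_state()['contact_force']@np.c_[ee,yy,nn])"
```

```text
t 13.3 p [0.5896 0.1964 0.2068] x [-0.702  0.084 -0.707] y [ 0.12   0.993 -0.   ] z [ 0.702 -0.085 -0.707] F [-3.   0.7 -0.9] op 19.0 ff 24.9 q [-0.69  0.72  0.07  2.26  2.27  0.64 -1.44]
shift/30mm [-0.01 -0.01  0.03] turn/60deg [ 0.    -0.    -0.001]
[-0.0005224   0.00024893  0.02214641] [-2.86366185  0.36063542  1.53505415]
```

Call:
drive_tool(
  targets=[
    {"tx": 0.02,"ty": -0.003,"tz": -0.04,"wx": 0,"wy": 0,"wz": 0,"claw": -1},
    {"tx": 0,"ty": 0,"tz": 0,"wx": 0,"wy": 0,"wz": 0,"claw": -1},
    {"tx": 0.03,"ty": -0.003,"tz": -0.03,"wx": 0,"wy": 0,"wz": 0,"claw": -1},
    {"tx": 0,"ty": 0,"tz": 0,"wx": 0,"wy": 0,"wz": 0,"claw": -1},
    {"tx": 0,"ty": 0,"tz": 0,"wx": 0,"wy": 0,"wz": 0,"claw": -1},
    {"tx": 0,"ty": 0,"tz": 0,"wx": 0,"wy": 0,"wz": 0,"claw": -1},
    {"tx": 0,"ty": 0,"tz": 0,"wx": 0,"wy": 0,"wz": 0,"claw": -1},
    {"tx": 0,"ty": 0,"tz": 0,"wx": 0,"wy": 0,"wz": 0,"claw": -1},
  ],
)

```text
clock: 14.1
tool_pos: [0.5911, 0.1961, 0.205]
eef_rot: [0.055, 0.922, -0.023, 0.382]
contact_force: [-4.4, 1.0, 3.2]
opening: 0.217
finger_force: 24.9
```

```bash
python3 -c "
from h import *
goal(E0+nn*.023);print((r.get_state()['tool_pos']-E0)@np.c_[ee,yy,nn],r.get_state()['contact_force']@np.c_[ee,yy,nn])"
```

```text
t 14.1 p [0.5911 0.1961 0.205 ] x [-0.702  0.085 -0.707] y [ 0.12   0.993 -0.   ] z [ 0.702 -0.085 -0.707] F [-4.4  1.   3.2] op 19.1 ff 24.9 q [-0.69  0.72  0.06  2.26  2.28  0.65 -1.44]
shift/30mm [-0.06  0.    0.09] turn/60deg [ 0.     0.    -0.001]
[-0.00071369  0.00018427  0.01984105] [-0.91485389  0.45826167  5.48137196]
```

Call:
drive_tool(
  targets=[
    {"tx": 0.04,"ty": -0.004,"tz": -0.04,"wx": 0,"wy": 0,"wz": 0,"claw": -1},
    {"tx": 0,"ty": 0,"tz": 0,"wx": 0,"wy": 0,"wz": 0,"claw": -1},
    {"tx": 0,"ty": 0,"tz": 0,"wx": 0,"wy": 0,"wz": 0,"claw": -1},
    {"tx": 0,"ty": 0,"tz": 0,"wx": 0,"wy": 0,"wz": 0,"claw": -1},
    {"tx": 0,"ty": 0,"tz": 0,"wx": 0,"wy": 0,"wz": 0,"claw": -1},
    {"tx": 0,"ty": 0,"tz": 0,"wx": 0,"wy": 0,"wz": 0,"claw": -1},
    {"tx": 0,"ty": 0,"tz": 0,"wx": 0,"wy": 0,"wz": 0,"claw": -1},
    {"tx": 0,"ty": 0,"tz": 0,"wx": 0,"wy": 0,"wz": 0,"claw": -1},
  ],
)

```text
clock: 14.9
tool_pos: [0.5919, 0.1961, 0.2043]
eef_rot: [0.055, 0.922, -0.023, 0.382]
contact_force: [-10.2, 0.2, 8.9]
opening: 0.22
finger_force: 24.9
```

Run:
```python
from h import *
st();print((r.get_state()['tool_pos']-E0)@np.c_[ee,yy,nn],r.get_state()['contact_force']@np.c_[ee,yy,nn])
s=snap('side'); t=snap('top')
c=np.zeros((600,800,3),np.uint8)
c[:,:400]=cv2.resize(s['image'][125:185,285:325],(400,600),interpolation=3)
c[:,400:]=cv2.resize(t['image'][155:215,225:265],(400,600),interpolation=3)
cv2.imwrite('pics/c6.png',c)
```

```text
t 14.9 p [0.5919 0.1961 0.2043] x [-0.702  0.084 -0.708] y [0.119 0.993 0.   ] z [ 0.703 -0.084 -0.707] F [-10.2   0.2   8.9] op 19.4 ff 24.9 q [-0.69  0.73  0.06  2.26  2.28  0.65 -1.44]
[-0.00064213  0.00023547  0.01876295] [-0.86496483 -1.01777106 13.47295092]
```

View pics/c6.png

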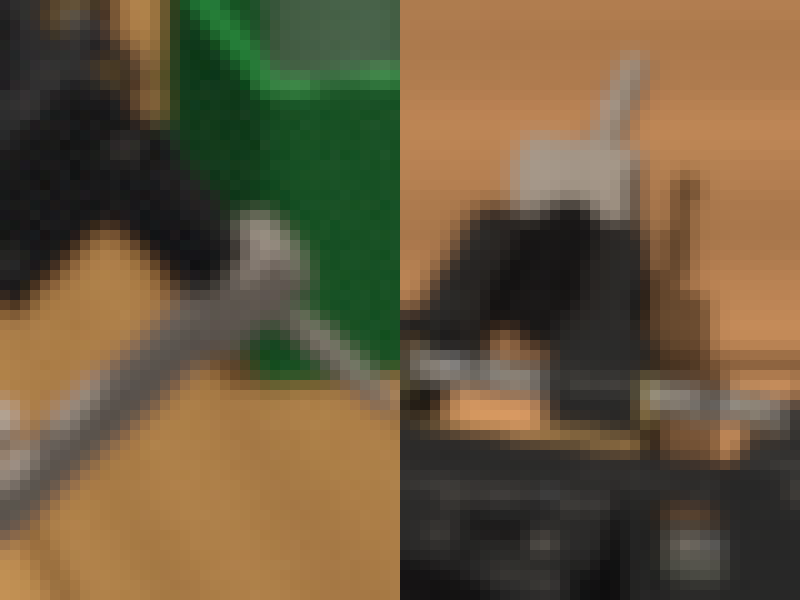

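The knob is seated on the eye face. The rod tip protrudes well beyond it at left-crop (385,400), and the axial force rose sharply to 13 N. I'll release, retreat and move down to the shank.

Call:
drive_tool(
  targets=[
    {"tx": -0.02,"ty": 0,"tz": 0.02,"wx": 0,"wy": 0,"wz": 0,"claw": -1},
    {"tx": 0,"ty": 0,"tz": 0,"wx": 0,"wy": 0,"wz": 0,"claw": 0.0},
    {"tx": 0,"ty": 0,"tz": 0,"wx": 0,"wy": 0,"wz": 0,"claw": 0.0},
    {"tx": 0,"ty": 0,"tz": 0,"wx": 0,"wy": 0,"wz": 0,"claw": 0.0},
    {"tx": 0,"ty": 0,"tz": 0,"wx": 0,"wy": 0,"wz": 0,"claw": 0.0},
    {"tx": 0,"ty": 0,"tz": 0,"wx": 0,"wy": 0,"wz": 0,"claw": 0.0},
    {"tx": -0.2,"ty": 0.024,"tz": 0.2,"wx": 0,"wy": 0,"wz": 0,"claw": 0.0},
    {"tx": -0.2,"ty": 0.024,"tz": 0.2,"wx": 0,"wy": 0,"wz": 0,"claw": 0.0},
  ],
)

```text
clock: 15.8
tool_pos: [0.579, 0.1974, 0.2162]
eef_rot: [0.055, 0.922, -0.023, 0.382]
contact_force: [0.1, -0.1, 0.7]
opening: 0.5
finger_force: 0.0
```

Call:
drive_tool(
  targets=[
    {"tx": -0.28,"ty": 0.034,"tz": 0.28,"wx": 0,"wy": 0,"wz": 0,"claw": 0.0},
    {"tx": -0.28,"ty": 0.034,"tz": 0.28,"wx": 0,"wy": 0,"wz": 0,"claw": 0.0},
    {"tx": -0.28,"ty": 0.034,"tz": 0.28,"wx": 0,"wy": 0,"wz": 0,"claw": 0.0},
    {"tx": -0.28,"ty": 0.034,"tz": 0.28,"wx": 0,"wy": 0,"wz": 0,"claw": 0.0},
    {"tx": 0,"ty": 0,"tz": 0,"wx": 0,"wy": 0,"wz": 0,"claw": 0.0},
    {"tx": 0,"ty": 0,"tz": 0,"wx": 0,"wy": 0,"wz": 0,"claw": 0.0},
    {"tx": 0,"ty": 0,"tz": 0,"wx": 0,"wy": 0,"wz": 0,"claw": 0.0},
    {"tx": 0,"ty": 0,"tz": 0,"wx": 0,"wy": 0,"wz": 0,"claw": 0.0},
  ],
)

```text
clock: 16.6
tool_pos: [0.5462, 0.2014, 0.2492]
eef_rot: [0.055, 0.922, -0.023, 0.382]
contact_force: [0.7, 0.2, -0.9]
opening: 0.502
finger_force: 0.0
```

Run:
```python
from h import *
goal(E0-.088*ee+.085*nn)
print((r.get_state()['tool_pos']-E0)@np.c_[ee,yy,nn])
s=snap('side'); t=snap('top')
c=np.zeros((600,800,3),np.uint8)
c[:,:400]=cv2.resize(s['image'][125:185,285:325],(400,600),interpolation=3)
c[:,400:]=cv2.resize(t['image'][155:215,225:265],(400,600),interpolation=3)
cv2.imwrite('pics/c7.png',c)
```

```text
t 16.6 p [0.5462 0.2014 0.2492] x [-0.703  0.085 -0.707] y [ 0.12   0.993 -0.001] z [ 0.701 -0.085 -0.708] F [ 0.7  0.2 -0.9] op 44.2 ff 0.0 q [-0.8   0.61  0.11  2.33  2.15  0.61 -1.37]
shift/30mm [-2.07  0.25 -2.  ] turn/60deg [ 0.001 -0.001 -0.001]
[-1.44612282e-03 -2.86764709e-05  8.31025216e-02]
```

View pics/c7.png

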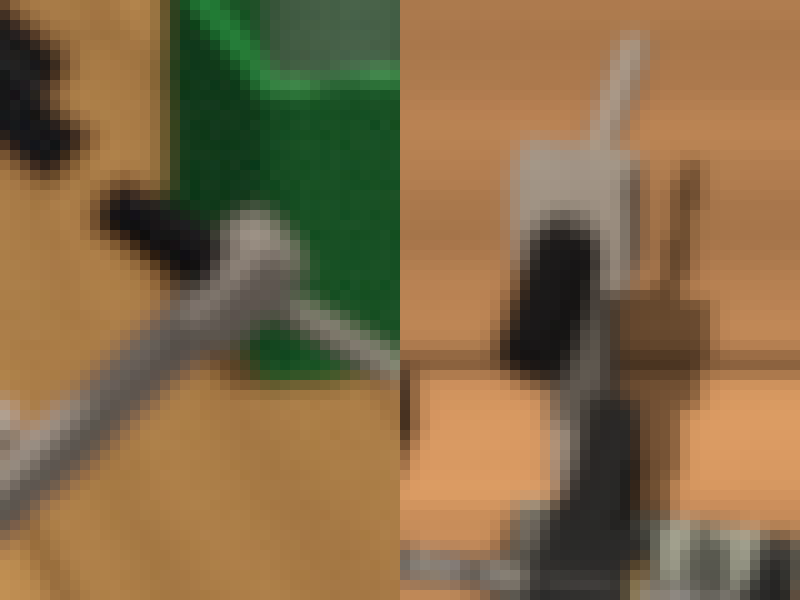

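The bar is seated in the eye. It leans a little within the hole's clearance, with the knob at left-crop (155,230), up and free of the fingers. Next I move along the key to the shank and come down.

Call:
drive_tool(
  targets=[
    {"tx": -0.5,"ty": 0.06,"tz": -0.48,"wx": 0,"wy": 0,"wz": 0,"claw": 0.0},
    {"tx": -0.5,"ty": 0.06,"tz": -0.48,"wx": 0,"wy": 0,"wz": 0,"claw": 0.0},
    {"tx": -0.5,"ty": 0.06,"tz": -0.48,"wx": 0,"wy": 0,"wz": 0,"claw": 0.0},
    {"tx": -0.5,"ty": 0.06,"tz": -0.48,"wx": 0,"wy": 0,"wz": 0,"claw": 0.0},
    {"tx": -0.07,"ty": 0.01,"tz": -0.08,"wx": 0,"wy": 0,"wz": 0,"claw": 0.0},
    {"tx": 0,"ty": 0,"tz": 0,"wx": 0,"wy": 0,"wz": 0,"claw": 0.0},
    {"tx": 0,"ty": 0,"tz": 0,"wx": 0,"wy": 0,"wz": 0,"claw": 0.0},
    {"tx": 0,"ty": 0,"tz": 0,"wx": 0,"wy": 0,"wz": 0,"claw": 0.0},
  ],
)

```text
clock: 17.5
tool_pos: [0.4848, 0.2089, 0.1904]
eef_rot: [0.056, 0.922, -0.023, 0.383]
contact_force: [-0.5, 0.8, -0.1]
opening: 0.502
finger_force: 0.0
```

Run:
```python
from h import *
goal(E0-.088*ee-.013*nn)
print((r.get_state()['tool_pos']-E0)@np.c_[ee,yy,nn])
```

```text
t 17.5 p [0.4848 0.2089 0.1904] x [-0.701  0.086 -0.708] y [0.121 0.993 0.001] z [ 0.703 -0.085 -0.706] F [-0.5  0.8 -0.1] op 44.1 ff 0.0 q [-0.84  0.75 -0.04  2.49  2.22  0.87 -1.67]
shift/30mm [ 2.27 -0.28 -2.35] turn/60deg [-0.001  0.001 -0.   ]
[-8.67487856e-02  1.74541810e-05  8.52485729e-02]
```

Call:
drive_tool(
  targets=[
    {"tx": 0.38,"ty": -0.047,"tz": -0.39,"wx": 0,"wy": 0,"wz": 0,"claw": 0.0},
    {"tx": 0.38,"ty": -0.047,"tz": -0.39,"wx": 0,"wy": 0,"wz": 0,"claw": 0.0},
    {"tx": 0.38,"ty": -0.047,"tz": -0.39,"wx": 0,"wy": 0,"wz": 0,"claw": 0.0},
    {"tx": 0.38,"ty": -0.047,"tz": -0.39,"wx": 0,"wy": 0,"wz": 0,"claw": 0.0},
    {"tx": 0.38,"ty": -0.047,"tz": -0.39,"wx": 0,"wy": 0,"wz": 0,"claw": 0.0},
    {"tx": 0.37,"ty": -0.047,"tz": -0.39,"wx": 0,"wy": 0,"wz": 0,"claw": 0.0},
    {"tx": 0,"ty": 0,"tz": 0,"wx": 0,"wy": 0,"wz": 0,"claw": 0.0},
    {"tx": 0,"ty": 0,"tz": 0,"wx": 0,"wy": 0,"wz": 0,"claw": 0.0},
  ],
)

```text
clock: 18.3
tool_pos: [0.5518, 0.2003, 0.119]
eef_rot: [0.055, 0.922, -0.023, 0.381]
contact_force: [-0.2, -0.7, 0.7]
opening: 0.498
finger_force: 0.0
```

Run:
```python
from h import *
goal(E0-.088*ee-.013*nn)
print((r.get_state()['tool_pos']-E0)@np.c_[ee,yy,nn])
s=snap('side'); t=snap('top')
c=np.zeros((600,800,3),np.uint8)
c[:,:400]=cv2.resize(s['image'][125:215,255:315],(400,600),interpolation=3)
c[:,400:]=cv2.resize(t['image'][155:230,218:268],(400,600),interpolation=3)
cv2.imwrite('pics/c8.png',c)
```

```text
t 18.3 p [0.5518 0.2003 0.119 ] x [-0.703  0.084 -0.706] y [ 0.12   0.993 -0.001] z [ 0.701 -0.085 -0.708] F [-0.2 -0.7  0.7] op 43.8 ff 0.0 q [-0.7   0.93 -0.04  2.37  2.38  0.91 -1.69]
shift/30mm [0.04 0.01 0.04] turn/60deg [ 0.001 -0.001 -0.001]
[-0.08952516 -0.00048617 -0.01306201]
```

View pics/c8.png

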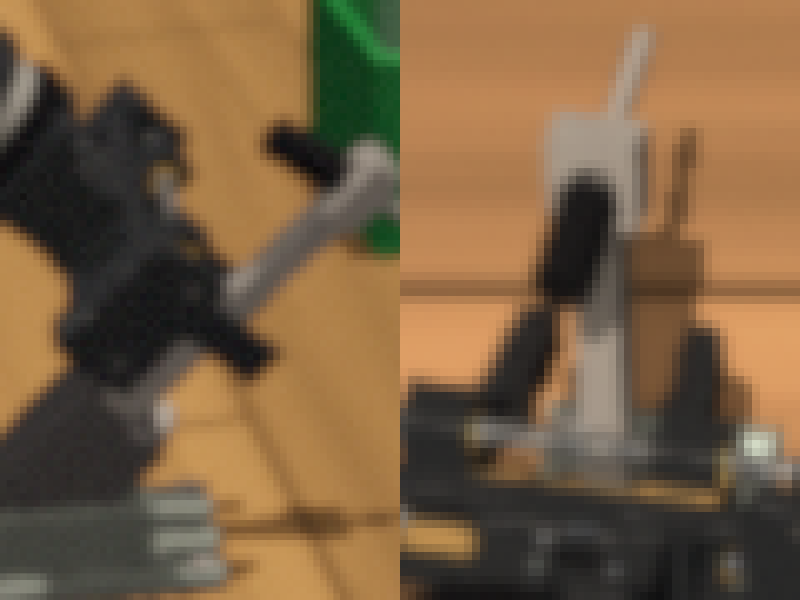

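The fingers straddle the shank, with the key passing between them at left-crop (205,330), and everything is clear. I'll grip now.

Call:
drive_tool(
  targets=[
    {"tx": 0.03,"ty": 0,"tz": 0.03,"wx": 0,"wy": 0,"wz": 0,"claw": -1},
    {"tx": 0,"ty": 0,"tz": 0,"wx": 0,"wy": 0,"wz": 0,"claw": -1},
    {"tx": 0,"ty": 0,"tz": 0,"wx": 0,"wy": 0,"wz": 0,"claw": -1},
    {"tx": 0,"ty": 0,"tz": 0,"wx": 0,"wy": 0,"wz": 0,"claw": -1},
    {"tx": 0,"ty": 0,"tz": 0,"wx": 0,"wy": 0,"wz": 0,"claw": -1},
    {"tx": 0,"ty": 0,"tz": 0,"wx": 0,"wy": 0,"wz": 0,"claw": -1},
    {"tx": 0,"ty": 0,"tz": 0,"wx": 0,"wy": 0,"wz": 0,"claw": -1},
    {"tx": 0,"ty": 0,"tz": 0,"wx": 0,"wy": 0,"wz": 0,"claw": -1},
  ],
  force=55,
)

```text
clock: 19.2
tool_pos: [0.5529, 0.2012, 0.1204]
eef_rot: [0.055, 0.922, -0.023, 0.382]
contact_force: [-0.9, 2.3, 3.3]
opening: 0.167
finger_force: 55.0
```

Call:
drive_tool(
  targets=[
    {"tx": 0.1,"ty": -0.012,"tz": 0.1,"wx": 0,"wy": 0,"wz": 0,"claw": -1},
    {"tx": 0.1,"ty": -0.012,"tz": 0.1,"wx": 0,"wy": 0,"wz": 0,"claw": -1},
    {"tx": 0.1,"ty": -0.012,"tz": 0.1,"wx": 0,"wy": 0,"wz": 0,"claw": -1},
    {"tx": 0.1,"ty": -0.012,"tz": 0.1,"wx": 0,"wy": 0,"wz": 0,"claw": -1},
    {"tx": 0,"ty": 0,"tz": 0,"wx": 0,"wy": 0,"wz": 0,"claw": -1},
    {"tx": 0,"ty": 0,"tz": 0,"wx": 0,"wy": 0,"wz": 0,"claw": -1},
    {"tx": 0,"ty": 0,"tz": 0,"wx": 0,"wy": 0,"wz": 0,"claw": -1},
    {"tx": 0,"ty": 0,"tz": 0,"wx": 0,"wy": 0,"wz": 0,"claw": -1},
  ],
)

```text
clock: 20.0
tool_pos: [0.5649, 0.1991, 0.1323]
eef_rot: [0.055, 0.922, -0.023, 0.382]
contact_force: [0.6, 1.3, -4.7]
opening: 0.168
finger_force: 55.0
```

```bash
python3 -c "
from h import *
goal(E0-.013*nn);print((r.get_state()['tool_pos']-E0)@np.c_[ee,yy,nn],r.get_state()['contact_force']@np.c_[ee,yy,nn],r.get_state()['moment'])"
```

```text
t 20.0 p [0.5649 0.1991 0.1323] x [-0.702  0.084 -0.707] y [ 0.12   0.993 -0.001] z [ 0.702 -0.085 -0.707] F [ 0.6  1.3 -4.7] op 14.8 ff 55.0 q [-0.68  0.89 -0.02  2.34  2.37  0.86 -1.64]
shift/30mm [ 1.66 -0.2   1.67] turn/60deg [ 0.    -0.    -0.001]
[-7.07593085e-02 -7.35028502e-05 -1.29805094e-02] [-3.01598152  1.34847019 -3.60652978] [0.36351984 1.13142562 0.10210717]
```

Call:
drive_tool(
  targets=[
    {"tx": 0.15,"ty": -0.018,"tz": 0.15,"wx": 0,"wy": 0,"wz": 0,"claw": -1},
    {"tx": 0.2,"ty": -0.024,"tz": 0.2,"wx": 0,"wy": 0,"wz": 0,"claw": -1},
    {"tx": 0.25,"ty": -0.03,"tz": 0.25,"wx": 0,"wy": 0,"wz": 0,"claw": -1},
    {"tx": 0.25,"ty": -0.03,"tz": 0.25,"wx": 0,"wy": 0,"wz": 0,"claw": -1},
    {"tx": 0.25,"ty": -0.03,"tz": 0.25,"wx": 0,"wy": 0,"wz": 0,"claw": -1},
    {"tx": 0.25,"ty": -0.03,"tz": 0.25,"wx": 0,"wy": 0,"wz": 0,"claw": -1},
    {"tx": 0.25,"ty": -0.03,"tz": 0.25,"wx": 0,"wy": 0,"wz": 0,"claw": -1},
    {"tx": 0.1,"ty": -0.012,"tz": 0.1,"wx": 0,"wy": 0,"wz": 0,"claw": -1},
  ],
)

```text
clock: 20.8
tool_pos: [0.617, 0.1917, 0.1849]
eef_rot: [0.056, 0.922, -0.024, 0.383]
contact_force: [-0.0, -0.4, -3.7]
opening: 0.169
finger_force: 55.0
```

Call:
drive_tool(
  targets=[
    {"tx": -0.1,"ty": 0,"tz": 0.12,"wx": 0.005,"wy": 0.04,"wz": 0,"claw": -1},
    {"tx": -0.1,"ty": 0,"tz": 0.12,"wx": 0.005,"wy": 0.04,"wz": 0,"claw": -1},
    {"tx": -0.1,"ty": 0,"tz": 0.12,"wx": 0.005,"wy": 0.04,"wz": 0,"claw": -1},
    {"tx": -0.1,"ty": 0,"tz": 0.12,"wx": 0.005,"wy": 0.04,"wz": 0,"claw": -1},
    {"tx": -0.1,"ty": 0,"tz": 0.12,"wx": 0.005,"wy": 0.04,"wz": 0,"claw": -1},
    {"tx": -0.1,"ty": 0,"tz": 0.12,"wx": 0.005,"wy": 0.04,"wz": 0,"claw": -1},
    {"tx": -0.1,"ty": 0,"tz": 0.12,"wx": 0.005,"wy": 0.04,"wz": 0,"claw": -1},
    {"tx": -0.1,"ty": 0,"tz": 0.12,"wx": 0.005,"wy": 0.04,"wz": 0,"claw": -1},
  ],
)

```text
clock: 21.6
tool_pos: [0.604, 0.1943, 0.2096]
eef_rot: [0.058, 0.963, -0.012, 0.263]
contact_force: [0.6, 0.1, -4.8]
opening: 0.17
finger_force: 55.0
```

```bash
python3 -c "
from h import *
z=np.array([0,0,1.]);goal(np.array([.58,.195,.239]),np.column_stack([np.cross(yy,-z),yy,-z]))"
```

```text
t 21.6 p [0.604  0.1943 0.2096] x [-0.855  0.105 -0.508] y [0.117 0.993 0.008] z [ 0.506 -0.053 -0.861] F [ 0.6  0.1 -4.8] op 15.0 ff 55.0 q [-0.73  0.68  0.31  2.06  1.67  0.12 -0.72]
shift/30mm [-0.8   0.02  0.98] turn/60deg [ 0.053  0.506 -0.002]
```

Call:
drive_tool(
  targets=[
    {"tx": 0,"ty": 0,"tz": 0.1,"wx": 0.004,"wy": 0.035,"wz": 0,"claw": -1},
    {"tx": 0,"ty": 0,"tz": 0.1,"wx": 0.004,"wy": 0.035,"wz": 0,"claw": -1},
    {"tx": 0,"ty": 0,"tz": 0.1,"wx": 0.004,"wy": 0.035,"wz": 0,"claw": -1},
    {"tx": 0,"ty": 0,"tz": 0.1,"wx": 0.004,"wy": 0.035,"wz": 0,"claw": -1},
    {"tx": 0,"ty": 0,"tz": 0.1,"wx": 0.004,"wy": 0.035,"wz": 0,"claw": -1},
    {"tx": 0,"ty": 0,"tz": 0.1,"wx": 0.004,"wy": 0.035,"wz": 0,"claw": -1},
    {"tx": 0,"ty": 0,"tz": 0.1,"wx": 0.004,"wy": 0.035,"wz": 0,"claw": -1},
    {"tx": 0,"ty": 0,"tz": 0.1,"wx": 0.004,"wy": 0.035,"wz": 0,"claw": -1},
  ],
)

```text
clock: 22.4
tool_pos: [0.6069, 0.1921, 0.2307]
eef_rot: [0.061, 0.989, -0.006, 0.138]
contact_force: [0.1, -0.4, -4.4]
opening: 0.169
finger_force: 55.0
```

```bash
python3 -c "
from h import *
z=np.array([0,0,1.]);goal(np.array([.60,.195,.239]),np.column_stack([np.cross(yy,-z),yy,-z]))"
```

```text
t 22.4 p [0.6069 0.1921 0.2307] x [-0.954  0.12  -0.273] y [0.123 0.992 0.005] z [ 0.272 -0.029 -0.962] F [ 0.1 -0.4 -4.4] op 14.9 ff 55.0 q [-0.23  0.65 -0.37  1.8   0.7   0.61  0.38]
shift/30mm [-0.23  0.1   0.28] turn/60deg [0.027 0.263 0.003]
```

Past the singularity; I'll finish levelling the key.

Call:
drive_tool(
  targets=[
    {"tx": 0,"ty": 0,"tz": 0.06,"wx": 0.005,"wy": 0.053,"wz": 0.001,"claw": -1},
    {"tx": 0,"ty": 0,"tz": 0.06,"wx": 0.005,"wy": 0.053,"wz": 0.001,"claw": -1},
    {"tx": 0,"ty": 0,"tz": 0.06,"wx": 0.005,"wy": 0.053,"wz": 0.001,"claw": -1},
    {"tx": 0,"ty": 0,"tz": 0.06,"wx": 0.005,"wy": 0.053,"wz": 0,"claw": -1},
    {"tx": 0,"ty": 0,"tz": 0.04,"wx": 0.006,"wy": 0.051,"wz": 0,"claw": -1},
    {"tx": 0,"ty": 0,"tz": 0,"wx": 0,"wy": 0,"wz": 0,"claw": -1},
    {"tx": 0,"ty": 0,"tz": 0,"wx": 0,"wy": 0,"wz": 0,"claw": -1},
    {"tx": 0,"ty": 0,"tz": 0,"wx": 0,"wy": 0,"wz": 0,"claw": -1},
  ],
)

```text
clock: 23.2
tool_pos: [0.6069, 0.1941, 0.2392]
eef_rot: [0.059, 0.998, 0.0, 0.002]
contact_force: [0.1, 0.2, -3.7]
opening: 0.167
finger_force: 55.0
```

Run:
```python
from h import *
z=np.array([0,0,1.]);goal(np.array([.60,.195,.239]),np.column_stack([np.cross(yy,-z),yy,-z]))
s=snap('side'); t=snap('top')
c=np.zeros((600,800,3),np.uint8)
c[:,:500]=cv2.resize(s['image'][80:200,240:340],(500,600),interpolation=3)
c[:,500:]=cv2.resize(t['image'][145:245,218:268],(300,600),interpolation=3)
cv2.imwrite('pics/c9.png',c)
```

```text
t 23.2 p [0.6069 0.1941 0.2392] x [-0.993  0.118 -0.004] y [0.118 0.993 0.001] z [ 0.004  0.001 -1.   ] F [ 0.1  0.2 -3.7] op 14.7 ff 55.0 q [-0.09  0.76 -0.55  1.53  0.45  0.98  0.68]
shift/30mm [-0.23  0.03 -0.01] turn/60deg [-0.001  0.004 -0.003]
```

View pics/c9.png

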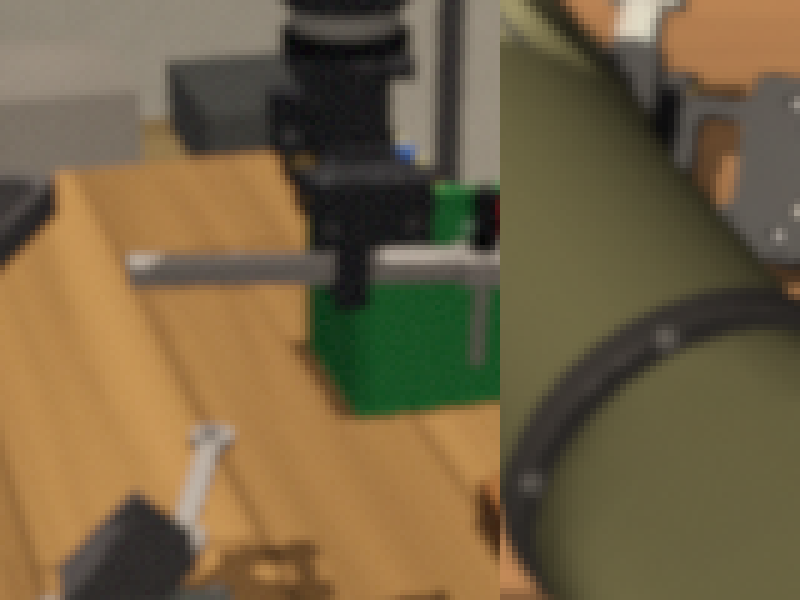

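The key is out of the holder and looks level, from its foot at (130,265) to (500,258). The rod hangs down at (480,330) with the black knob on top at (487,220). I'll check the level and height by depth, with a settling call.

Call:
drive_tool(
  targets=[
    {"tx": 0,"ty": 0,"tz": 0,"wx": 0,"wy": 0.004,"wz": 0,"claw": -1},
    {"tx": 0,"ty": 0,"tz": 0,"wx": 0,"wy": 0,"wz": 0,"claw": -1},
    {"tx": 0,"ty": 0,"tz": 0,"wx": 0,"wy": 0,"wz": 0,"claw": -1},
    {"tx": 0,"ty": 0,"tz": 0,"wx": 0,"wy": 0,"wz": 0,"claw": -1},
    {"tx": 0,"ty": 0,"tz": 0,"wx": 0,"wy": 0,"wz": 0,"claw": -1},
    {"tx": 0,"ty": 0,"tz": 0,"wx": 0,"wy": 0,"wz": 0,"claw": -1},
    {"tx": 0,"ty": 0,"tz": 0,"wx": 0,"wy": 0,"wz": 0,"claw": -1},
    {"tx": 0,"ty": 0,"tz": 0,"wx": 0,"wy": 0,"wz": 0,"claw": -1},
  ],
)

```text
clock: 24.1
tool_pos: [0.6079, 0.1944, 0.2395]
eef_rot: [0.06, 0.998, 0.001, 0.0]
contact_force: [-0.4, 0.2, -3.4]
opening: 0.173
finger_force: 55.0
```

Run:
```python
from h import *
st(); s=snap('side')
P=np.array([pt(s,u,v) for u in range(262,365) for v in range(100,160) if s['range_z'][v,u]>0])
k=(P[:,2]>.19)&(P[:,2]<.275)&(P[:,0]>.46)&(P[:,0]<.72)&(abs(P[:,1]-.195)<.05);P=P[k]
for x in np.arange(.47,.72,.02):
    m=abs(P[:,0]-x)<.01
    if m.any(): print(round(x,2),m.sum(),np.round(np.percentile(P[m][:,2],[5,50,95]),4),np.round(np.median(P[m][:,1]),3))
```

```text
t 24.1 p [0.6079 0.1944 0.2395] x [-0.993  0.119  0.   ] y [0.119 0.993 0.002] z [ 0.     0.002 -1.   ] F [-0.4  0.2 -3.4] op 15.2 ff 55.0 q [-0.09  0.76 -0.56  1.52  0.45  0.99  0.68]
0.47 6 [0.2551 0.2617 0.2664] 0.204
0.49 49 [0.2521 0.2616 0.2672] 0.204
0.51 49 [0.2518 0.2601 0.2661] 0.201
0.53 48 [0.2498 0.2595 0.2651] 0.198
0.55 49 [0.249  0.2582 0.2642] 0.195
0.57 47 [0.2473 0.2573 0.2633] 0.193
0.59 70 [0.237  0.2551 0.2676] 0.185
0.61 63 [0.2346 0.252  0.2701] 0.172
0.63 40 [0.247  0.2549 0.2603] 0.184
0.65 39 [0.2462 0.2545 0.2595] 0.182
0.67 47 [0.2447 0.2533 0.2584] 0.179
0.69 113 [0.1997 0.2525 0.272 ] 0.177
0.71 21 [0.2429 0.255  0.2578] 0.169
```

Depth shows the eye end about 2.4° low, which agrees with the key having sat loosely in its socket. I'll correct that and lower 4 mm.

Call:
drive_tool(
  targets=[
    {"tx": 0,"ty": 0,"tz": -0.03,"wx": -0.001,"wy": -0.01,"wz": 0,"claw": -1},
    {"tx": 0,"ty": 0,"tz": -0.04,"wx": -0.001,"wy": -0.01,"wz": 0,"claw": -1},
    {"tx": 0,"ty": 0,"tz": -0.04,"wx": -0.001,"wy": -0.01,"wz": 0,"claw": -1},
    {"tx": 0,"ty": 0,"tz": 0,"wx": -0.001,"wy": -0.01,"wz": 0,"claw": -1},
    {"tx": 0,"ty": 0,"tz": 0,"wx": 0,"wy": 0,"wz": 0,"claw": -1},
    {"tx": 0,"ty": 0,"tz": 0,"wx": 0,"wy": 0,"wz": 0,"claw": -1},
    {"tx": 0,"ty": 0,"tz": 0,"wx": 0,"wy": 0,"wz": 0,"claw": -1},
    {"tx": 0,"ty": 0,"tz": 0,"wx": 0,"wy": 0,"wz": 0,"claw": -1},
  ],
)

```text
clock: 24.95
tool_pos: [0.6081, 0.1944, 0.2362]
eef_rot: [0.06, 0.998, 0.0, 0.021]
contact_force: [-0.6, -0.3, -4.6]
opening: 0.171
finger_force: 55.0
```

Call:
drive_tool(
  targets=[
    {"tx": 0,"ty": 0,"tz": 0,"wx": 0,"wy": 0,"wz": 0,"claw": -1},
    {"tx": 0,"ty": 0,"tz": 0,"wx": 0,"wy": 0,"wz": 0,"claw": -1},
    {"tx": 0,"ty": 0,"tz": 0,"wx": 0,"wy": 0,"wz": 0,"claw": -1},
    {"tx": 0,"ty": 0,"tz": 0,"wx": 0,"wy": 0,"wz": 0,"claw": -1},
    {"tx": 0,"ty": 0,"tz": 0,"wx": 0,"wy": 0,"wz": 0,"claw": -1},
    {"tx": 0,"ty": 0,"tz": 0,"wx": 0,"wy": 0,"wz": 0,"claw": -1},
    {"tx": 0,"ty": 0,"tz": 0,"wx": 0,"wy": 0,"wz": 0,"claw": -1},
    {"tx": 0,"ty": 0,"tz": 0,"wx": 0,"wy": 0,"wz": 0,"claw": -1},
  ],
)

```text
clock: 25.75
tool_pos: [0.6079, 0.1944, 0.2362]
eef_rot: [0.06, 0.998, 0.0, 0.021]
contact_force: [0.3, 0.0, -5.2]
opening: 0.17
finger_force: 55.0
```

Run:
```python
from h import *
st(); s=snap('side')
P=np.array([pt(s,u,v) for u in range(262,365) for v in range(100,160) if s['range_z'][v,u]>0])
k=(P[:,2]>.19)&(P[:,2]<.32)&(P[:,0]>.46)&(P[:,0]<.75)&(abs(P[:,1]-.195)<.05);P=P[k]
for x in (.49,.51,.55,.65,.67,.69,.71):
    m=abs(P[:,0]-x)<.01
    print(x,m.sum(),np.round(np.percentile(P[m][:,2],[0,5,50,95,100]),4))
print(workorder.finish_job())
```

```text
t 25.75 p [0.6079 0.1944 0.2362] x [-0.992  0.119 -0.042] y [0.119 0.993 0.003] z [ 0.042 -0.002 -0.999] F [ 0.3  0.  -5.2] op 15.0 ff 55.0 q [-0.1   0.74 -0.54  1.56  0.48  0.93  0.65]
0.49 47 [0.2427 0.2431 0.2535 0.2585 0.2591]
0.51 45 [0.2424 0.2432 0.2524 0.2588 0.2602]
0.55 49 [0.2417 0.2423 0.2523 0.258  0.2584]
0.65 46 [0.2418 0.2432 0.2528 0.2584 0.2586]
0.67 57 [0.2418 0.2437 0.2543 0.2743 0.2985]
0.69 159 [0.1916 0.1984 0.2616 0.2972 0.2989]
0.71 18 [0.2423 0.2427 0.2564 0.2577 0.2582]
the job is handed in; nothing more can be done
None
```

The job is handed in at about 26 s: the tommy bar is through the key's eye and seated, and the gripper is holding the key by its shank, level and steady about 25 cm above the bench with the knob on top; the blue, orange and purple look-alikes fell over early on without the gripper near them.

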